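# Raise the telescopic grow lamp to its second stop and hold it

### The arm

A 7-joint arm with a two-finger parallel gripper is mounted at the origin on the work surface. World frame = base frame: x ahead of the robot, y to its left, z up, the work surface at z = 0. Lengths are in m, angles in degrees, forces in N, time in s.
With the tool pointing down it reaches from about 0.425 to 0.8 m from the base axis. Payload 8.3 kg.
Tool frame: the origin (TCP) lies at the centre of the arm's flange, where the gripper is bolted on; the fingertips stand 173 mm ahead of it and the grasp point (between the pads) lies 155 mm ahead of it (ctrl.grasp_offset is the distance from the TCP to the grasp point, in m); z points along the fingers, y is the line along which they close (so a half turn about z gives the same grasp; the last joint's range is limited). The gripper opens to 85 mm and grips with 20 to 120 N. Pads are 22 mm wide; open, the fingers measure 114 mm over their backs; the gripper's body (76 mm by 85 mm) begins 54 mm behind the grasp point. The pads swing forward as they close: fully open they stand 13 mm farther back than shut.
Start: joints at [-77.114, 21.967, 0.94, 78.501, -0.361, 79.538, -2.664], TCP at [0.177, 0.599, 0.405] pointing down, gripper open.
Joint ranges: [-169.22, 169.22], [-14.56, 117.87], [-87.37, 89.26], [10.42, 133.3], [-82.24, 262.24], [0.94, 117.77], [-172.7, 172.7]. Speed limits (degrees/s): [136.94, 136.94, 172.46, 172.46, 180, 180, 180].

### API

Orientations are given as a 3x3 rotation matrix whose columns are the frame's x, y, z axes.
In Python, from workcell import ctrl, eyes, order gives the robot as it stands.
- The arm moves only by the tool step_arm, never from a script. Its argument "commands" is a list of rows, each an object with "delta_pos": the shift along the world's x, y, z in m, a list of three; "rotation": the turn, a rotation vector about the world's x, y, z in rad, a list of three. A call has 1 to 5 rows; each row is the pose to reach, as a shift and turn from the pose commanded when the call began; what a row does not reach only later rows make up. A row lasts 1/10 s, in which the tool goes at most 50 mm and 8.59 degrees, less where a joint would pass 70% of its speed; a pose out of reach is approached as far as the arm can. A call with a gripper value outside its range is refused whole. "hand" is the gripper command: -1 is fully open, 1 is shut, values between are in proportion, set as the call begins (left out, the last holds). The fingers move at their own pace and stop on an object; "grip_force" is the grip in N (left out, the last holds). Time passes only in rows, so rows that repeat a pose let the fingers close. It gives the time, the measured TCP pose, the force, the opening and the grip force at its end, in the units of the state.
- ctrl.observe(): the state, without advancing time (a new reading comes with each control period).
- eyes.read_camera(name): name is "scene" or "top" or "wrist"; returns a dict with "color" (480x640x3 uint8, blue, green, red), "mtx" (3x3 intrinsics, pixels), "pose" (4x4, takes a point from camera to world coordinates); the wrist camera has in their place "tool_from_camera" (4x4, takes a point from camera to tool coordinates, whose origin is the TCP and whose axes are the flange's). Camera axes: x right, y down, z forward; pixel columns grow to the right and rows downward; lengths in m; the calibration is good to about 2 mm. A picture is of the moment at which its call begins: read the wrist's pose just before it. There is no depth.
- order.job_done(): hands the job in; it is judged then, once.
The state is a dict: "clock": time; "q": joint angles; "dq": joint speeds; "joint_torque": joint torques, N m; "tool_pos": TCP position; "orientation": TCP orientation; "contact_force": force on the tool from outside, world axes, zero at the start; "torque": the same for the moment, N m; "gripper_width": opening from 0.0 (shut) to 1.0 (fully open); "finger_force": force on a finger pad.
Only numpy, scipy, OpenCV 4.12 (cv2) and the standard library are available. Lean on these libraries where they do the work, as an engineer would, in place of code of your own. Each camera call takes 0.05 s, during which the arm holds its last target. There are 200 camera calls.

### The job

Squeeze the grip on top of the grow lamp's telescopic stand so that its red release button is pressed in, pull the lamp straight up past the first stop to the second stop, and finish while still holding it there, fully extended with the button in: let go and it sinks back. Squeeze gently, with no more than about 30 N, and leave the pot, jar and cup beside it where they are.

Things in the scene. Friction and masses are not known exactly. Their poses are not given: they have to be found in the camera images.
- stand: Fixed stand: dark steel base plate 130 x 130 x 14 mm with a black upright tube (32 mm diameter, grey 38 mm collar, top 114 mm above the table). Origin: on the table, on the tube's axis. Its x axis points from the tube towards the lamp panel, z up.
- lamp: Grip with the lamp, on the telescopic tubes. Origin: on the tube axis, mid-grip, 165 mm above the table when down, 285 mm at the second stop; axes stay parallel to the stand's. Grip: grey upright block 30 x 30 mm, from 31 mm below the origin to 25 mm above; nothing above it. A black foot 34 mm wide along y lies below it (to -43 mm). Lamp and top tube weigh 3.5 to 5.5 N and sink back when let go.
- panel (a point): Centre of the white lamp panel (90 mm along the lamp's x, 260 mm along y, 14 mm thick), 185 mm from the tube axis along +x and 38 mm below the lamp's origin. A flat arm 14 mm wide joins it at the same height to the foot below the grip.
- button_face (a point): Centre of the red button's outer face, on the grip's +y side. Button 20 mm wide, 40 mm tall (-23 to +17 mm from the lamp's origin). Its face is 21 mm from the axis when out, 17 mm when in: 36 or 32 mm across button and opposite side of the grip. A gripper coming straight down, fingers closing along the lamp's y, takes both and presses the button.
- release_button (a joint): Travel of the red button towards -y of the lamp, m: 0 out, 0.004 fully in. Sprung: about 2 N to start, 6 N fully in. It must be in by more than 0.003 to free the catch that keeps the lamp down; it springs out when let go.
- top_section (a joint): How far the thin steel top tube with the lamp is drawn out of the middle tube, upwards, m: 0 down, 0.060 fully out. It comes out first: fully out is the first stop.
- mid_section (a joint): How far the thicker aluminium middle tube is drawn up out of the stand, m: 0 down, 0.060 fully out. It follows once the top tube is fully out, with about 3 N more pull (7 to 10 N in all). Both tubes fully out (lamp 120 mm above its start) is the second stop, a hard stop.
- pot: Bystander: round dark green plant pot with soil, 66 mm diameter at the top, 66 mm high, with a white label standing up to 100 mm. Origin: centre of its underside.
- jar: Bystander: clear jar with a red lid, 60 mm diameter, 85 mm high. Origin: centre of its underside.
- scoop_cup: Bystander: open green plastic cup, 68 mm diameter, 45 mm high. Origin: centre of its underside.
- tray: Fixed black seed tray with six sown green pots, 200 x 340 mm, 83 mm high with the labels, under the lamp panel. Origin: centre of its underside.

How it is judged (in metres and radians):
On the way, in this order (a step that is already met when the one before it is completed fails the run):
1. the release button is pressed in while the lamp is still down (value of joint release_button above 0.003 m and value of joint each of top_section, mid_section below 0.01 m), for 0.05 s.
2. the lamp is drawn up to the first stop: top tube fully out (value of joint top_section above 0.054 m), for 0.05 s.
At the end, for the whole second after the job is handed in: both tubes are drawn out to within 6 mm of their ends (second stop), the lamp is at rest, the button is still pressed in and the fingers still hold the grip; pot, jar and cup within 25 mm of where they stood (value of joint each of top_section, mid_section above 0.054 m and value of joint release_button above 0.0028 m and contact force between the fingers and lamp above 2 N and linear speed of lamp below 0.02 m/s and distance of each of pot, jar, scoop_cup from where it was at the start of the episode below 0.025 m); the arm keeps its last pose, push and grip.
It fails at once if the lamp's grip is squeezed or pushed with more than 40 N on each side, 80 N in all (contact force between the fingers and lamp above 80 N).
It fails at once if a bystander (pot, jar or cup) is moved more than 25 mm or tipped over (distance of any of pot, jar, scoop_cup from where it was at the start of the episode above 0.025 m or angle between any of pot, jar, scoop_cup's own z axis and vertical above 0.4 rad).
It also fails if it takes over 38 s, if anything falls off the work surface, if the arm or the gripper's body presses on something with over 40 N, if the wrist force passes 120 N, or if a joint passes its speed limit or range.

## Working session

There is one attempt and no reset: what is moved stays moved. The work goes in short steps, Python scripts to look and compute and a tool call to move; the robot and the scene stay as the last step left them, time stands still between calls to the robot, and variables do not carry over. Pictures are saved under pics/ and viewed, at most 10 in all, crops included, and the job is handed in when it is done.

Besides the shell and the picture viewer there is one more tool, called after "Request:" as a command line: name --argument value ..., lists and objects as JSON in quotes. step_arm: Moves the arm, as the interface text tells. Its arguments: {"type":"object","properties":{"commands":{"type":"array"},"hand":{"type":"number"},"grip_force":{"type":"number"}},"required":["commands"]}

```bash
mkdir -p pics
python3 - <<'E'
from workcell import ctrl,eyes
import cv2
s=ctrl.observe();print(s, ctrl.grasp_offset)
for n in("scene","top"):
    c=eyes.read_camera(n);cv2.imwrite(f"pics/{n}0.png",c["color"]);print(n,c["mtx"],c["pose"])
E
```

```text
{'clock': 0.0, 'q': array([-77.11629959,  22.01456975,   0.93920109,  78.56227231,
        -0.36192708,  79.53878055,  -2.66520277]), 'dq': array([-0.15133337,  0.0794952 ,  0.05343456,  0.00368158, -0.01893574,
       -0.06379346, -0.01500553]), 'joint_torque': array([ 3.67651419e-04, -6.27615809e+01,  8.44384935e-01, -3.71817899e+01,
        1.65376154e-02,  1.42809356e-02,  2.89891921e-05]), 'tool_pos': array([0.17729726, 0.59914477, 0.40367849]), 'orientation': array([[-9.58888868e-01,  2.83781350e-01, -5.33500895e-04],
       [ 2.83781851e-01,  9.58886995e-01, -1.89520711e-03],
       [-2.62573617e-05, -1.96869087e-03, -9.99998062e-01]]), 'contact_force': array([-0.30608998,  0.40949479,  0.31954239]), 'torque': array([-0.01584484, -0.02670373,  0.00674374]), 'finger_force': 0.0, 'gripper_width': 1.0018677491690096} 0.1547
scene [[544.4589525    0.         312.54201511]
 [  0.         544.4589525  242.23633185]
 [  0.           0.           1.        ]] [[ 0.45465371  0.59435645 -0.66334788  1.16146767]
 [ 0.89060222 -0.31244611  0.33046197 -0.2258165 ]
 [-0.01084826 -0.74102485 -0.67138996  0.71288229]
 [ 0.          0.          0.          1.        ]]
top [[523.20939289   0.         320.8053872 ]
 [  0.         523.20939289 237.8392174 ]
 [  0.           0.           1.        ]] [[-0.02009277 -0.97493313  0.22158899  0.36748785]
 [-0.99979616  0.01915404 -0.00638465  0.08577974]
 [ 0.00198029 -0.22167211 -0.97511925  0.95071105]
 [ 0.          0.          0.          1.        ]]
```

View pics/scene0.png

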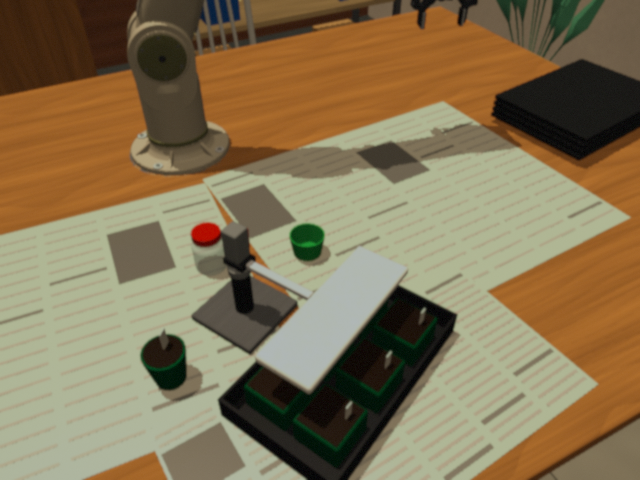

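View pics/top0.png

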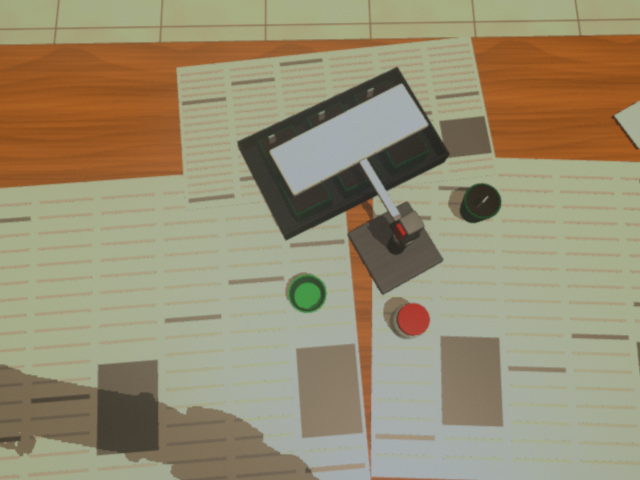

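The scene view shows the grip at about (236,243), the jar at (207,248), the cup at (307,242), the pot at (164,360) and the panel centred at (333,318). In the top view the grip is at (408,224) with the red button at (401,230). The panel is centred at (349,139), the jar at (412,319), the cup at (307,294) and the pot at (481,202).

```bash
cat > h.py <<'E'
import numpy as np,cv2
from workcell import ctrl,eyes
def ray(c,p,pose=None):
    P=c["pose"] if pose is None else pose
    d=P[:3,:3]@np.linalg.inv(c["mtx"])@[p[0],p[1],1]
    return P[:3,3],d/np.linalg.norm(d)
def tri(*rays):
    A=sum(np.eye(3)-np.outer(d,d) for o,d in rays);b=sum((np.eye(3)-np.outer(d,d))@o for o,d in rays)
    X=np.linalg.solve(A,b);return X,[np.linalg.norm((np.eye(3)-np.outer(d,d))@(X-o)) for o,d in rays]
def plane(r,z): o,d=r; return o+d*(z-o[2])/d[2]
E
python3 - <<'E'
from h import *
C={n:eyes.read_camera(n) for n in("scene","top")}
seed={"scene":(333,318),"top":(349,139)};Q={}
for n,c in C.items():
    hsv=cv2.cvtColor(c["color"],cv2.COLOR_BGR2HSV);s=seed[n]
    print(n,hsv[s[1],s[0]])
    m=cv2.inRange(hsv,(80,0,110),(130,70,255));m=cv2.morphologyEx(m,cv2.MORPH_OPEN,np.ones((13,13)))
    L=cv2.connectedComponents(m)[1];k=(L==L[s[1],s[0]]).astype(np.uint8)
    r=cv2.minAreaRect(cv2.findContours(k,0,2)[0][0]);print(k.sum(),r)
    h=cv2.convexHull(cv2.findContours(k,0,2)[0][0]);print(cv2.approxPolyDP(h,8,True)[:,0].tolist())
cv2.imwrite("pics/crop.png",np.hstack([cv2.resize(C[n]["color"][y:y+70,x:x+70],(400,400),interpolation=cv2.INTER_CUBIC) for n,x,y in(("scene",200,210),("top",370,195))]))
E
```

```text
scene [ 60  10 183]
307200 ((319.5, 239.5), (479.0, 639.0), 90.0)
[[639, 0], [639, 479], [0, 479], [0, 0]]
top [ 99  14 176]
6683 ((348.32989501953125, 137.13226318359375), (47.41301345825195, 148.56077575683594), 62.44719314575195)
[[406, 92], [419, 127], [292, 187], [277, 148], [390, 90]]
```

View pics/crop.png

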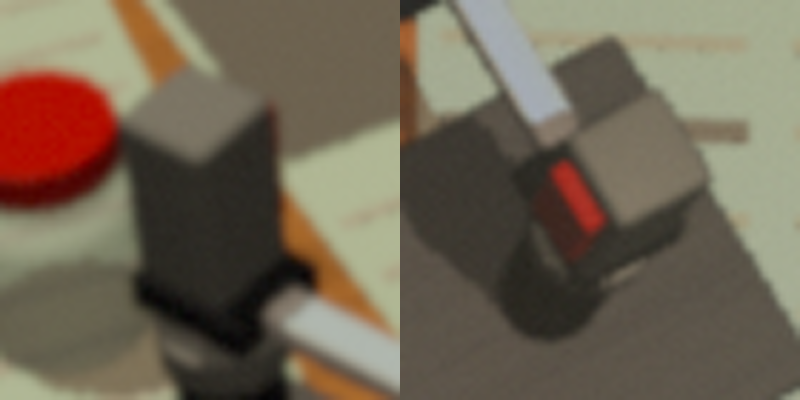

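The crop shows the grip's top face clearly in both views. Its centre is at scene (234,230.5) and top (412,223), with the red button on the image-left side in the top view.

Run:
```python
from h import *
S=eyes.read_camera("scene");T=eyes.read_camera("top")
f=.175
s=np.array([(118,130),(190,68),(272,108),(197,163)])*f+[200,210]
t=np.array([(170,140),(255,95),(307,180),(222,222)])*f+[370,195]
print("top c",tri(ray(S,s.mean(0)),ray(T,t.mean(0))))
g=plane(ray(T,t.mean(0)),.19);print(g, plane(ray(S,s.mean(0)),.19))
P=[plane(ray(T,p),.19) for p in t]; e=P[1]-P[0];e2=P[2]-P[1];print("edges",e,e2,np.degrees([np.arctan2(*e[1::-1]),np.arctan2(*e2[1::-1])]))
pc=(348.3,137.1)
print("panel",tri(ray(S,(333,315)),ray(T,pc)))
b=[plane(ray(T,p),.134) for p in cv2.boxPoints((pc,(47.4,148.5),62.447))]
for i in range(4):
  e=b[(i+1)%4]-b[i];print(np.linalg.norm(e),np.degrees(np.arctan2(e[1],e[0])))
c=plane(ray(T,pc),.134);d=c-g;print("axis yaw",np.degrees(np.arctan2(d[1],d[0])),np.linalg.norm(d[:2]))
for n,p,z in(("pot",(481,202),.066),("jar",(413,319),.085),("cup",(307,293),.045)):print(n,plane(ray(T,p),z))
print(plane(ray(T,(401.5,229)),.182))
```

```text
top c (array([ 0.56211027, -0.05717791,  0.18451677]), [np.float64(2.096638115782055e-06), np.float64(2.096638115842292e-06)])
[ 0.5607168  -0.05615683  0.19      ] [ 0.56833115 -0.05892611  0.19      ]
edges [ 0.01183268 -0.0231032   0.        ] [-0.02337415 -0.01225916  0.        ] [ -62.8800076  -152.32411639]
panel (array([0.72835801, 0.02576825, 0.1219321 ]), [np.float64(0.0047741054962414054), np.float64(0.004774105496241385)])
0.25655309283645816 -61.74413148343846
0.08505711994286021 -157.4147366476909
0.25155068836970595 117.65891454281535
0.08209003139649251 25.89023946368205
axis yaw 27.913486306321147 0.18603399886781508
pot [ 0.62775537 -0.20362283  0.066     ]
jar [ 0.42480621 -0.06828037  0.085     ]
cup [0.47572795 0.10574836 0.045     ]
[ 0.55348597 -0.04159628  0.182     ]
```

Request:
step_arm --commands '[{"delta_pos":[0.0193,-0.0328,0],"rotation":[0,0,-0.1184]},{"delta_pos":[0.0386,-0.0656,0],"rotation":[0,0,-0.2368]},{"delta_pos":[0.0579,-0.0984,0],"rotation":[0,0,-0.3552]},{"delta_pos":[0.0772,-0.1312,0],"rotation":[0,0,-0.4736]},{"delta_pos":[0.0965,-0.164,0],"rotation":[0,0,-0.592]}]' --hand -1 --grip_force 25

```text
clock: 0.8
tool_pos: [0.2745, 0.4338, 0.4047]
orientation: [[-0.634, 0.774, -0.0], [0.774, 0.634, 0.0], [0.0, 0.0, -1.0]]
contact_force: [1.3, -0.3, -0.9]
gripper_width: 0.999
finger_force: 0.0
```

Request:
step_arm --commands '[{"delta_pos":[0.0193,-0.0328,0],"rotation":[0,0,-0.1184]},{"delta_pos":[0.0386,-0.0656,0],"rotation":[0,0,-0.2368]},{"delta_pos":[0.0579,-0.0984,0],"rotation":[0,0,-0.3552]},{"delta_pos":[0.0772,-0.1312,0],"rotation":[0,0,-0.4736]},{"delta_pos":[0.0965,-0.164,0],"rotation":[0,0,-0.592]}]'

```text
clock: 1.3
tool_pos: [0.3709, 0.2698, 0.4049]
orientation: [[-0.094, 0.996, 0.0], [0.996, 0.094, 0.001], [0.001, 0.0, -1.0]]
contact_force: [-0.5, 0.6, 1.1]
gripper_width: 1.002
finger_force: 0.0
```

Request:
step_arm --commands '[{"delta_pos":[0.0193,-0.0328,0],"rotation":[0,0,-0.1184]},{"delta_pos":[0.0386,-0.0656,0],"rotation":[0,0,-0.2368]},{"delta_pos":[0.0579,-0.0984,0],"rotation":[0,0,-0.3552]},{"delta_pos":[0.0772,-0.1312,0],"rotation":[0,0,-0.4736]},{"delta_pos":[0.0965,-0.164,0],"rotation":[0,0,-0.592]}]'

```text
clock: 1.8
tool_pos: [0.4673, 0.1057, 0.405]
orientation: [[0.477, 0.879, 0.001], [0.879, -0.477, 0.001], [0.001, 0.0, -1.0]]
contact_force: [1.8, 0.8, -0.1]
gripper_width: 0.998
finger_force: 0.0
```

Request:
step_arm --commands '[{"delta_pos":[0.019,-0.0325,0],"rotation":[0,0,-0.1184]},{"delta_pos":[0.038,-0.065,0],"rotation":[0,0,-0.2368]},{"delta_pos":[0.057,-0.0975,0],"rotation":[0,0,-0.3552]},{"delta_pos":[0.076,-0.13,0],"rotation":[0,0,-0.4736]},{"delta_pos":[0.0945,-0.1625,0],"rotation":[0,0,-0.592]}]'

```text
clock: 2.3
tool_pos: [0.5619, -0.0564, 0.4049]
orientation: [[0.886, 0.463, 0.001], [0.463, -0.886, 0.0], [0.001, -0.0, -1.0]]
contact_force: [0.9, -0.0, -0.2]
gripper_width: 0.998
finger_force: 0.0
```

Run:
```python
from h import *
s=ctrl.observe();c=eyes.read_camera("wrist");cv2.imwrite("pics/w0.png",c["color"]);np.savez("w0.npz",p=s["tool_pos"],R=s["orientation"],K=c["mtx"],X=c["tool_from_camera"])
print(s["tool_pos"],s["orientation"],s["q"],c["tool_from_camera"],c["mtx"])
```

```text
[ 0.56194881 -0.05640306  0.40486375] [[ 8.86242823e-01  4.63220604e-01  5.75598776e-04]
 [ 4.63220479e-01 -8.86243009e-01  3.41553254e-04]
 [ 6.68334896e-04 -3.60699784e-05 -9.99999776e-01]] [-32.12589065  17.39866875  43.68420161  89.84329896 -12.23188891
  77.6372202  -49.53352442] [[-7.77953643e-04 -9.60388321e-01 -2.78664075e-01  7.04866269e-02]
 [ 9.99999314e-01 -9.91038707e-04  6.23793686e-04  7.09643331e-04]
 [-8.75251056e-04 -2.78663399e-01  9.60388434e-01  3.07433928e-02]
 [ 0.00000000e+00  0.00000000e+00  0.00000000e+00  1.00000000e+00]] [[418.40695233   0.         316.48734935]
 [  0.         418.40695233 239.28315474]
 [  0.           0.           1.        ]]
```

View pics/w0.png

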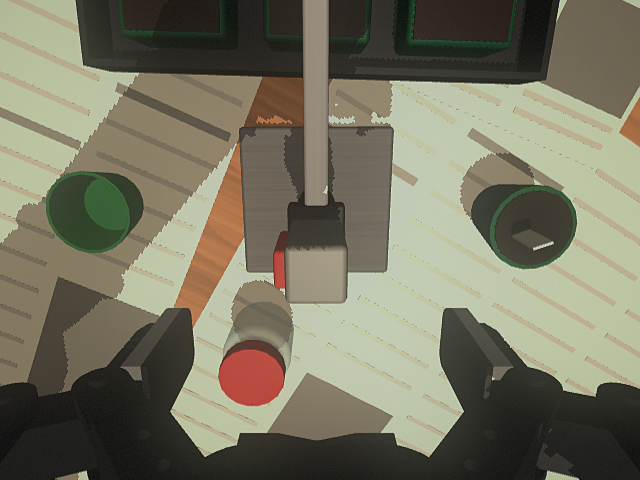

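The wrist view shows the grip's top face spanning columns 285–347 and rows 247–302, with its edges parallel to the image axes. It sits midway between the fingers (column 316), and the red button is on its left at (280,262).

Run:
```python
from h import *
w=np.load("w0.npz");M=np.eye(4);M[:3,:3]=w["R"];M[:3,3]=w["p"];P=M@w["X"];c={"mtx":w["K"],"pose":P}
T=eyes.read_camera("top");S=eyes.read_camera("scene")
r=ray(c,(316.3,274.5));print(plane(r,.19))
for x in [(285.5,275),(347,275),(316,247),(316,302)]:print(w["R"].T@(plane(ray(c,x),.19)-w["p"]))
t=ray(T,(411.8,222.8));s=ray(S,(234.1,230.5))
print(tri(r,t),tri(r,s),tri(r,s,t))
```

```text
[ 0.56226808 -0.0570487   0.19      ]
[-0.00039446 -0.01374242  0.21486403]
[-0.00042627  0.01515257  0.21486297]
[0.01335864 0.00060184 0.21487271]
[-0.01421541  0.00057145  0.21485428]
(array([ 0.56145984, -0.0571023 ,  0.18753306]), [np.float64(0.0003782711363754943), np.float64(0.00037827113637549365)]) (array([ 0.56070475, -0.05741078,  0.18388342]), [np.float64(0.0008401466077799087), np.float64(0.000840146607779936)]) (array([ 0.56165007, -0.05735384,  0.18501548]), [np.float64(0.0011391259370610266), np.float64(0.0007769574566506502), np.float64(0.0004623168569577585)])
```

Request:
step_arm --commands '[{"delta_pos":[0,0,-0.02],"rotation":[0,0,0]},{"delta_pos":[0,0,-0.045],"rotation":[0,0,0]},{"delta_pos":[0,0,-0.065],"rotation":[0,0,0]},{"delta_pos":[0,0,-0.08],"rotation":[0,0,0]},{"delta_pos":[0,0,-0.086],"rotation":[0,0,0]}]'

```text
clock: 2.95
tool_pos: [0.5609, -0.0542, 0.3173]
orientation: [[0.883, 0.469, -0.002], [0.469, -0.883, 0.001], [-0.002, -0.001, -1.0]]
contact_force: [-0.9, 0.7, 0.4]
gripper_width: 1.001
finger_force: 0.0
```

Request:
step_arm --commands '[{"delta_pos":[0,0,0],"rotation":[0,0,0]},{"delta_pos":[0,0,0],"rotation":[0,0,0]},{"delta_pos":[0,0,0],"rotation":[0,0,0]}]' --hand 0.0 --grip_force 22

```text
clock: 3.25
tool_pos: [0.5617, -0.0553, 0.3198]
orientation: [[0.884, 0.467, 0.002], [0.467, -0.884, 0.0], [0.002, 0.001, -1.0]]
contact_force: [-0.7, -0.2, 0.9]
gripper_width: 0.518
finger_force: 0.0
```

Request:
step_arm --commands '[{"delta_pos":[0,0,0],"rotation":[0,0,0]},{"delta_pos":[0,0,0],"rotation":[0,0,0]},{"delta_pos":[0,0,0],"rotation":[0,0,0]},{"delta_pos":[0,0,0],"rotation":[0,0,0]},{"delta_pos":[0,0,0],"rotation":[0,0,0]}]' --hand 1.0 --grip_force 22

```text
clock: 3.75
tool_pos: [0.5617, -0.0552, 0.3197]
orientation: [[0.884, 0.467, 0.002], [0.467, -0.884, 0.001], [0.002, 0.0, -1.0]]
contact_force: [-2.1, 1.4, 7.1]
gripper_width: 0.37
finger_force: 26.5
```

The opening of 31.5 mm means the button is fully in. Now I pull up.

Request:
step_arm --commands '[{"delta_pos":[0,0,0.004],"rotation":[0,0,0]},{"delta_pos":[0,0,0.01],"rotation":[0,0,0]},{"delta_pos":[0,0,0.017],"rotation":[0,0,0]},{"delta_pos":[0,0,0.023],"rotation":[0,0,0]},{"delta_pos":[0,0,0.03],"rotation":[0,0,0]}]'

```text
clock: 4.25
tool_pos: [0.5615, -0.055, 0.3492]
orientation: [[0.884, 0.467, 0.0], [0.467, -0.884, 0.0], [0.0, 0.0, -1.0]]
contact_force: [3.5, 0.6, -6.2]
gripper_width: 0.369
finger_force: 25.7
```

Request:
step_arm --commands '[{"delta_pos":[0,0,0.006],"rotation":[0,0,0]},{"delta_pos":[0,0,0.012],"rotation":[0,0,0]},{"delta_pos":[0,0,0.018],"rotation":[0,0,0]},{"delta_pos":[0,0,0.024],"rotation":[0,0,0]},{"delta_pos":[0,0,0.03],"rotation":[0,0,0]}]'

```text
clock: 4.75
tool_pos: [0.5614, -0.0551, 0.3791]
orientation: [[0.884, 0.467, 0.0], [0.467, -0.884, 0.0], [0.0, -0.0, -1.0]]
contact_force: [5.8, 1.4, -6.0]
gripper_width: 0.371
finger_force: 25.5
```

Run:
```python
from h import *
c=eyes.read_camera("scene");cv2.imwrite("pics/s1.png",c["color"][120:420,100:500])
```

```text
(no output)
```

View pics/s1.png

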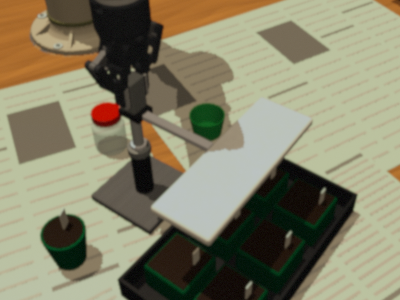

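The picture shows the lamp raised with the grip, the thin tube out above the collar at (140,150), and the bystanders unmoved. I carry on to the second stop.

Request:
step_arm --commands '[{"delta_pos":[0,0,0.005],"rotation":[0,0,0]},{"delta_pos":[0,0,0.011],"rotation":[0,0,0]},{"delta_pos":[0,0,0.017],"rotation":[0,0,0]},{"delta_pos":[0,0,0.023],"rotation":[0,0,0]},{"delta_pos":[0,0,0.03],"rotation":[0,0,0]}]'

```text
clock: 5.3
tool_pos: [0.5614, -0.055, 0.4084]
orientation: [[0.884, 0.467, -0.0], [0.467, -0.884, -0.0], [-0.0, -0.0, -1.0]]
contact_force: [5.6, 0.5, -8.0]
gripper_width: 0.368
finger_force: 25.3
```

Request:
step_arm --commands '[{"delta_pos":[0,0,0.007],"rotation":[0,0,0]},{"delta_pos":[0,0,0.014],"rotation":[0,0,0]},{"delta_pos":[0,0,0.02],"rotation":[0,0,0]},{"delta_pos":[0,0,0.025],"rotation":[0,0,0]},{"delta_pos":[0,0,0.028],"rotation":[0,0,0]}]'

```text
clock: 5.8
tool_pos: [0.5614, -0.0551, 0.4366]
orientation: [[0.884, 0.467, -0.0], [0.467, -0.884, 0.0], [-0.0, -0.0, -1.0]]
contact_force: [6.4, 1.6, -8.1]
gripper_width: 0.369
finger_force: 25.2
```

Request:
step_arm --commands '[{"delta_pos":[0,0,0.001],"rotation":[0,0,0]},{"delta_pos":[0,0,0.002],"rotation":[0,0,0]},{"delta_pos":[0,0,0.003],"rotation":[0,0,0]},{"delta_pos":[0,0,0.003],"rotation":[0,0,0]},{"delta_pos":[0,0,0.003],"rotation":[0,0,0]}]'

```text
clock: 6.3
tool_pos: [0.5614, -0.0551, 0.4395]
orientation: [[0.884, 0.467, -0.0], [0.467, -0.884, 0.0], [-0.0, -0.0, -1.0]]
contact_force: [5.9, 2.4, -6.1]
gripper_width: 0.371
finger_force: 25.4
```

Run:
```python
from h import *
c=eyes.read_camera("scene");cv2.imwrite("pics/s2.png",c["color"][100:400,100:500])
s=ctrl.observe();print(s["tool_pos"],s["contact_force"],s["finger_force"],s["gripper_width"])
```

```text
[ 0.56138628 -0.05509676  0.43944475] [ 4.86075165  1.55463156 -5.87248073] 25.396738350391388 0.36880146724985924
```

View pics/s2.png

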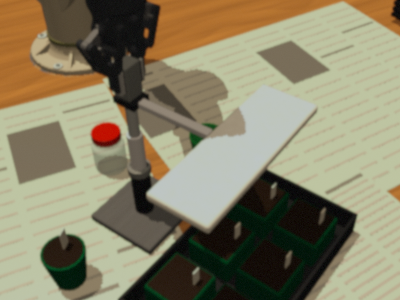

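Both tubes show below the grip: the thin one at (133,120) and the thicker one at (137,152). No hard stop has been felt yet, so I creep up a little more.

Request:
step_arm --commands '[{"delta_pos":[0,0,0.0005],"rotation":[0,0,0]},{"delta_pos":[0,0,0.001],"rotation":[0,0,0]},{"delta_pos":[0,0,0.001],"rotation":[0,0,0]},{"delta_pos":[0,0,0.001],"rotation":[0,0,0]}]'

```text
clock: 6.75
tool_pos: [0.5614, -0.055, 0.44]
orientation: [[0.884, 0.467, -0.001], [0.467, -0.884, -0.0], [-0.001, -0.0, -1.0]]
contact_force: [5.9, 0.8, -9.3]
gripper_width: 0.373
finger_force: 25.1
```

Request:
step_arm --commands '[{"delta_pos":[0,0,0.0005],"rotation":[0,0,0]},{"delta_pos":[0,0,0.001],"rotation":[0,0,0]},{"delta_pos":[0,0,0.001],"rotation":[0,0,0]},{"delta_pos":[0,0,0.001],"rotation":[0,0,0]}]'

```text
clock: 7.15
tool_pos: [0.5614, -0.0549, 0.4401]
orientation: [[0.884, 0.467, -0.002], [0.467, -0.884, -0.0], [-0.002, -0.0, -1.0]]
contact_force: [7.4, 0.3, -14.3]
gripper_width: 0.37
finger_force: 24.6
```

The hard stop is confirmed: the position stalls at z 0.440 while the force climbs to 14 N. The grip is steady with the button in, so I hand in.

```bash
python3 -c "
from workcell import order
print(order.job_done())"
```

```text
the job is handed in; nothing more can be done
None
```

The lamp is held at the second stop, 120 mm up, with the button pressed in (about 25 N squeeze) and the pot, jar and cup untouched; the job is handed in, but no verdict was returned.

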